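# Set the slicing ramp's stop and put its key away

## Robot

A 7-joint arm with a two-finger parallel gripper is mounted at the origin on a cart in front of the work surface, level with it; the furniture and walls round the work are solid. World frame = base frame: x ahead of the robot, y to its left, z up, the work surface at z = 0. Lengths are in m, angles in rad, forces in N, time in s.
With the tool pointing down it reaches from about 0.4 to 0.875 m from the base axis. Payload 19.3 kg.
Tool frame: the origin (TCP) lies where the fingers leave the gripper's body, on its centre line; the fingertips stand bot.tip_reach ahead of it and the grasp point (between the pads) lies 54 mm ahead of it (bot.tip_reach is the distance from the TCP to the fingertips, in m); z points along the fingers, y is the line along which they close (so a half turn about z gives the same grasp; the last joint's range is limited). The gripper opens to 85 mm and grips with 20 to 120 N. Pads are 22 mm wide; open, the fingers measure 114 mm over their backs; the gripper's body (76 mm by 85 mm) begins 54 mm behind the grasp point. The pads swing forward as they close: fully open they stand 13 mm farther back than shut.
Start: joints at [-1.309, 0.521, -0.036, 1.599, 0.021, 1.021, -0.113], TCP at [0.204, 0.591, 0.304] pointing down, gripper open.
Joint ranges: [-2.91, 2.91], [-0.3, 2.13], [-1.5, 1.42], [0.17, 2.43], [-1.26, 4.41], [0.16, 1.93], [-2.52, 2.52]. Speed limits (rad/s): [1.89, 1.89, 2.39, 2.39, 3.01, 3.01, 3.01].

## Interface

Orientations are given as [roll, pitch, yaw] about the fixed x, y, z axes, in that order (R = Rz(yaw) Ry(pitch) Rx(roll)).
In Python, from workcell import bot gives the robot as it stands. The module is installed in compiled form; this text tells all that it offers.
- The arm moves only by the shell command python3 -m jog 'ROWS' [FORCE]. ROWS is JSON, a list that holds one entry, the list of rows, each a list of 7 numbers: the shift along the tool's x, y, z in mm, then the turn, a rotation vector about the tool's x, y, z in rad, then the opening, from 0 (shut) to 1 (fully open). In form: [[[tx, ty, tz, wx, wy, wz, fingers], ...]]. A call has 1 to 5 rows; each row shifts and turns the commanded pose from where the row before left it, along the tool's axes as they then stand; what a row does not reach is not made up. A row lasts 1/10 s, in which the tool goes at most 50 mm and 8.59 degrees, less where a joint would pass 70% of its speed; a pose out of reach is approached as far as the arm can. A call is refused whole if a number of a shift passes 50 or a number of a turn 0.15, either way. A call with a gripper value outside its range is refused whole. The fingers move at their own pace and stop on an object; FORCE is the grip in N (left out, the last holds). Time passes only in rows, so rows that do not move let the fingers close. It gives the time, the measured TCP pose, the force, the opening and the grip force at its end, in the units of the state.
- bot.observe(): the state, without advancing time (a new reading comes with each control period).
- bot.grab_frame(name): name is "side" or "top" or "wrist"; returns a dict with "img" (420x560x3 uint8, red, green, blue), "intrinsics" (3x3 intrinsics, pixels), "R" (3x3) and "t" (3): a world point X has camera coordinates R X + t; the wrist camera has in their place "tool_from_camera" (4x4, takes a point from camera to tool coordinates, whose origin is the TCP and whose axes are the flange's). Camera axes: x right, y down, z forward; pixel columns grow to the right and rows downward; lengths in m; the calibration is good to about 2 mm. A picture is of the moment at which its call begins: read the wrist's pose just before it. There is no depth.
- bot.job_done(): hands the job in; it is judged then, once.
Trained networks look in a picture, given as the dict that the camera call returned (one of the last four; its "shot" number tells which), for a name from the list of things; names that differ only in an ending like _2 or _b are one class to them, and where a whole thing is asked for, a point or a joint stands for the part that bears it (a point fixed in the world has none). Each returns a list of dicts, best first, with "conf" (0 to 1); they miss things now and then, are a little off and sometimes report something else, mostly with a low value. They report only what shows in the picture. A call takes as long as a camera call.
- bot.trace(query, picture): "region" (420x560 bool, what is visible of it).
- bot.spot_point(query, picture): "xyz" ([x, y, z] in m, in world coordinates, good to about 4 mm: a listed point, or the origin of a listed thing).
The state is a dict: "clock": time; "qpos": joint angles; "qd": joint speeds; "joint_efforts": joint torques, N m; "position": TCP position; "tool_rot": TCP orientation; "force": force on the tool from outside, world axes, zero at the start; "moment": the same for the moment, N m; "grip_width": finger opening in m; "finger_force": force on a finger pad.
Only numpy, scipy, OpenCV 4.12 (cv2) and the standard library are available. Lean on these libraries where they do the work, as an engineer would, in place of code of your own. Each camera call takes 0.05 s, during which the arm holds its last target. There are 200 camera calls.

## Task

Turn the stop screw of the slicing ramp clockwise with the key that stands in it until the spring foot rests lightly on the wooden setting block, so that the block would just drag beneath it: neither loose nor clamped hard. Then lift the key out and lower it, shank first, into the caddy among the kitchen tools, leaving the block under the foot and the tools, caddy and cardboard box where they are apart from gentle nudges.

Things in the scene. Friction and masses are not known exactly. Their poses are not given: they have to be found in the camera images.
- slicer: Fixed wooden slicing ramp, 200 long x 140 wide, 155 high to the screw head. Origin under its middle at worktop level; own z up, own -x is its low front. The ramp rises 30 deg towards own +x; its surface is at z 75 over the origin. The screw axis passes that point at right angles to the ramp: along (-0.5, 0, 0.866) in own axes, upright but leaning 30 deg to own -x.
- socket (a point): Middle of the mouth of the screw's square socket, 11.5 wide and 22 deep, in the dark square steel head (34 wide) on top of the bridge; 92 along the screw axis above the ramp. The head turns in place and does not rise or fall. Its z is the screw axis, pointing up out of the socket.
- spindle (a joint): Angle of the screw, rad, 0 to 2.4, 0 at the start; grows when the key is turned clockwise as seen from above it. The foot under the bridge moves down 6 mm per rad and stays where it is left. The screw is stiff by friction, 0.2 N m all along, so the touch is hardly felt in the turning.
- foot_sole (a point): Middle of the flat underside of the round black rubber foot (26 across, 7 thick) below the bridge, on the screw axis. At the start it hangs 2 to 6 mm clear of the block, different each time. Its z is the screw axis, up.
- stop_foot (a joint): How far the foot is pushed up against its spring, m: 0 while it hangs free, at most 0.008. The spring gives 1 N per mm. The block just drags at 1 to 5.5 mm, best about 3 mm, which is 0.5 rad past first touch; more than 6 mm is too tight.
- setting_block: Dark wooden block 70 x 50 x 22 thick, lying loose on the ramp against a low steel ledge, under the foot. Origin in the middle of its underside; own z at right angles to the ramp. Its top is 22 along own z from the origin.
- key: Loose key (the driver), 90 g, standing in the socket, tip on its floor, along the screw axis. Origin at the lower tip; own z along the shank to the grip. Square steel shank 10 thick and 128 long, then a flat black paddle grip: 46 along own x, 14 along own y, 42 along own z (125 to 167 from the tip). At the start own x, y, z are along the ramp, across it and off it. It has about 10 deg of play when turning in the socket.
- key_grip (a point): Middle of the key's paddle grip, 146 mm from the tip.
- caddy: Loose square white stoneware caddy, 600 g, 85 x 85 and 100 high, walls and floor 5 thick. Origin in the middle of its underside, own x and y square to its walls. Two tools lean in it: the muddler, foot at the own +x wall near (33, 14), leaning over to -x; the spoon, foot near (-26, 35), leaning to -y. The clearest part is the own +x -y quarter, about (15, -12).
- caddy_mouth (a point): Middle of the caddy's mouth, level with the rim, 100 mm above its underside.
- muddler: Plain wooden muddler, a round stick 168 long and 15 to 23 thick, 50 g, loose, leaning some 33 deg in the caddy, top about 150 above the worktop. Origin at its lower end, own z along it.
- tea_box: Bystander: green and white cardboard box, 65 x 142 x 73 high, loose, standing behind the work. Origin on its underside. (Behind the work on the other side stands a honey jar, 71 across, 110 high.)
- spoon: Steel sauce spoon, 166 long: round handle 10 thick and a bowl 36 across at the top, 40 g, loose, leaning some 37 deg in the caddy, top about 140 above the worktop. Origin at its lower end, own z along it.

How it is judged:
By the outcome, as a careful person would: the job done as asked, in the order asked, and still so for the second after the job is handed in, with the robot touching nothing.
It also fails if it takes over 54 s, if anything falls off the work surface, if the arm or the gripper's body presses on something with over 40 N, if the wrist force passes 120 N, or if a joint passes its speed limit or range.

## Working session

There is one attempt and no reset: what is moved stays moved. The work goes in short steps, Python scripts to look and compute and a shell command to move; the robot and the scene stay as the last step left them, time stands still between calls to the robot, and variables do not carry over. Pictures are saved under pics/ and viewed, at most 10 in all, crops included, and the job is handed in when it is done.

```bash
mkdir -p pics
cat > h.py <<'E'
import numpy as np,cv2
from scipy.spatial.transform import Rotation as Ro
from workcell import bot
np.set_printoptions(precision=4,suppress=True)
def save(f,n,crop=None):
    im=f["img"][:,:,::-1]
    if crop: im=im[crop[1]:crop[3],crop[0]:crop[2]]; im=cv2.resize(im,None,fx=2,fy=2,interpolation=cv2.INTER_CUBIC)
    cv2.imwrite("pics/"+n,im)
def pose():
    s=bot.observe(); return np.array(s["position"]),Ro.from_euler('xyz',s["tool_rot"]),s
def delta(ptcp,Rt):
    "shift in current tool axes (mm) and rotvec in tool axes to get to target"
    p,R,s=pose()
    return R.inv().apply(np.array(ptcp)-p)*1000,(R.inv()*Rt).as_rotvec()
E
python3 - <<'E'
from h import *
print(bot.observe(),bot.tip_reach)
for c in("top","side"):
    f=bot.grab_frame(c); save(f,c+"0.png"); print(c,f["R"],f["t"],f["intrinsics"])
    for q in("slicer","socket","foot_sole","setting_block","key","key_grip","caddy","caddy_mouth","muddler","spoon","tea_box"):
        r=bot.spot_point(q,f); print(q,[(np.round(x["xyz"],4),round(x["conf"],2)) for x in r[:2]])
E
```

```text
{'clock': 0.0, 'qpos': array([-1.3092,  0.522 , -0.0363,  1.6   ,  0.0212,  1.0211, -0.1128]), 'qd': array([ 0.0002, -0.0005,  0.0003, -0.0009, -0.0014, -0.002 , -0.0008]), 'joint_efforts': array([ -0.0006, -92.71  ,   1.98  , -36.9926,   0.018 ,   0.0081,
         0.    ]), 'position': array([0.2036, 0.5906, 0.3033]), 'tool_rot': array([-3.1404,  0.0001,  2.8097]), 'force': array([ 0.546 , -0.714 ,  0.3397]), 'moment': array([-0.0179,  0.0028,  0.0059]), 'finger_force': 0.0, 'grip_width': 0.08552267313619245} 0.0726
top [[ 0.0253 -0.9997  0.0028]
 [-0.9862 -0.0255 -0.1637]
 [ 0.1637  0.0014 -0.9865]] [-0.0257  0.5676  1.1641] [[380.9413   0.     277.8967]
 [  0.     380.9413 208.3379]
 [  0.       0.       1.    ]]
slicer [(array([ 0.5344, -0.2907,  0.0023]), 0.94)]
socket [(array([ 0.4886, -0.2999,  0.1508]), 0.43)]
foot_sole []
setting_block [(array([ 0.5369, -0.2927,  0.0755]), 0.72)]
key [(array([ 0.5029, -0.2963,  0.1313]), 0.86), (array([0.5151, 0.3357, 0.0015]), 0.6)]
key_grip [(array([ 0.4207, -0.313 ,  0.2546]), 0.71), (array([ 0.5331, -0.292 ,  0.0052]), 0.29)]
caddy [(arr
[... 280 characters left out ...]
  0.4076 -0.9106]
 [ 0.1313 -0.9011 -0.4132]] [0.5404 0.1983 1.1905] [[439.7238   0.     279.7664]
 [  0.     439.7238 213.4057]
 [  0.       0.       1.    ]]
slicer [(array([ 0.5369, -0.2924, -0.0011]), 0.64)]
socket [(array([ 0.4923, -0.3027,  0.1531]), 0.57)]
foot_sole []
setting_block [(array([ 0.5338, -0.2928,  0.0756]), 0.66), (array([ 0.4184, -0.3101,  0.2546]), 0.22)]
key [(array([ 0.5003, -0.2929,  0.1371]), 0.82)]
key_grip [(array([ 0.4176, -0.3074,  0.2544]), 0.7)]
caddy [(array([ 0.5178,  0.3396, -0.0021]), 0.83)]
caddy_mouth [(array([0.5207, 0.3347, 0.0967]), 0.9)]
muddler []
spoon [(array([ 0.4913, -0.3017,  0.154 ]), 0.74)]
tea_box [(array([ 0.7276, -0.3264,  0.0012]), 0.94)]
```

View pics/top0.png

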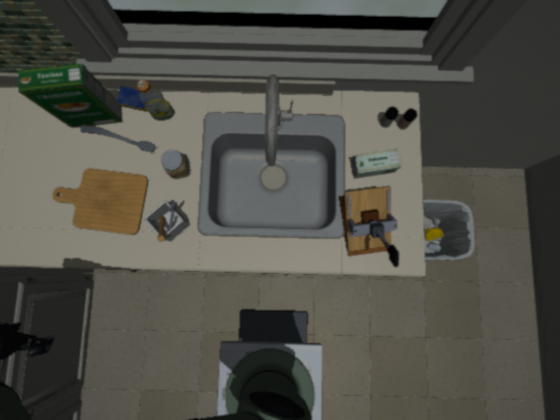

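View pics/side0.png

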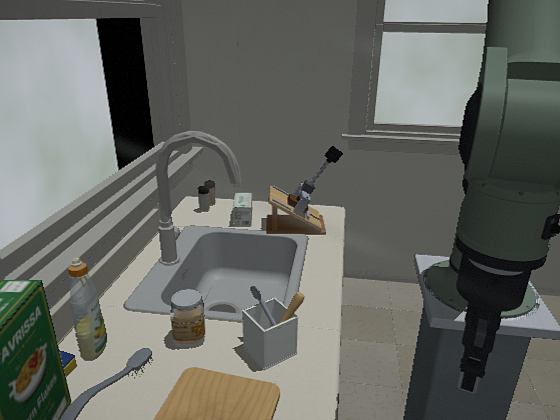

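Run:
```python
from h import *
f=bot.grab_frame("wrist"); print(f["tool_from_camera"],f["intrinsics"])
f=bot.grab_frame("side"); save(f,"side1.png",(230,120,380,250))
save(bot.grab_frame("top"),"top1.png",(310,160,440,290))
a=cv2.imread("pics/side1.png");b=cv2.imread("pics/top1.png");h=max(len(a),len(b))
pad=lambda i:cv2.copyMakeBorder(i,0,h-len(i),0,0,0)
cv2.imwrite("pics/c1.png",cv2.convertScaleAbs(cv2.resize(np.hstack([pad(a),pad(b)]),None,fx=1.4,fy=1.4,interpolation=2),alpha=1.5))
```

```text
[[ 0.0004 -0.9545 -0.2982  0.0766]
 [ 1.      0.0004 -0.0002  0.0009]
 [ 0.0003 -0.2982  0.9545 -0.0698]
 [ 0.      0.      0.      1.    ]] [[308.0271   0.     282.0075]
 [  0.     308.0271 205.4682]
 [  0.       0.       1.    ]]
```

View pics/c1.png

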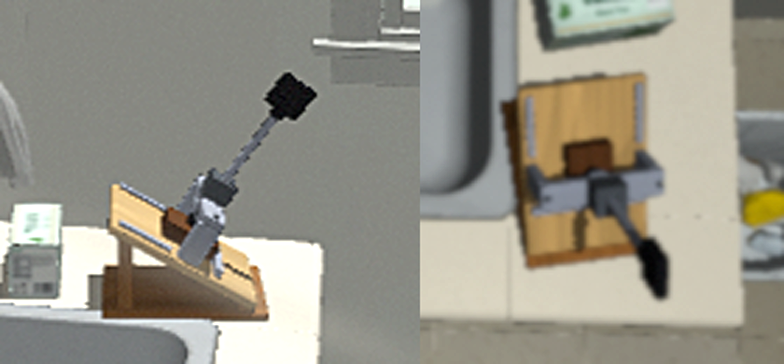

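Key stands in the bridge, leaning toward the robot; foot hidden beneath the bridge. I'll look from the rear left with the wrist camera on the way.

```bash
cat >> h.py <<'E'
def plan(p1,R1,n,fin):
    p,R,s=pose(); w=(R.inv()*R1).as_rotvec(); out=[]
    for i in range(n):
        Ri=R*Ro.from_rotvec(w*i/n); d=Ri.inv().apply((np.array(p1)-p)/n)*1000
        out.append([*[round(float(x),1) for x in d],*[round(float(x),3) for x in w/n],fin])
    for i in range(0,n,5): print("[["+",".join("["+",".join("%g"%x for x in r)+"]" for r in out[i:i+5])+"]]")
def err(p1,R1):
    d,w=delta(p1,R1); print("left mm",d,"rad",w)
YAW=np.radians(10.5); O=np.array([.5355,-.2915,0])
S=Ro.from_euler('z',YAW)*Ro.from_euler('y',-np.pi/6)  # own x along ramp up, z screw axis
P0=O+[0,0,.075]
def axis(h,x=0,y=0): return P0+S.apply([x,y,h])
def viewpose(az,el,dist,below=True,target=None):
    "tool pose so that wrist camera looks at target from azimuth/elevation"
    T=np.array([[.0004,-.9545,-.2982],[1,.0004,-.0002],[.0003,-.2982,.9545]]);tt=np.array([.0766,.0009,-.0698])
    target=axis(.024) if target is None else target
    u=np.array([np.cos(el)*np.cos(az),np.cos(el)*np.sin(az),np.sin(el)])
    z=-u; x=np.cross(z,[0,0,1]); x/=np.linalg.norm(x); x=-x if below else x
    Rc=np.stack([x,np.cross(z,x),z],1); Rt=Rc@T.T
    c=target+dist*u
    return c-Rt@tt, Ro.from_matrix(Rt)
V=viewpose(np.radians(70),np.radians(35),.27)
E
python3 - <<'E'
from h import *
print(V[0],V[1].as_matrix(),axis(.216)); err(*V); plan(*V,20,0.2)
E
```

```text
[ 0.5632 -0.1826  0.2422] [[ 0.2711  0.9397 -0.2086]
 [ 0.7439 -0.3421 -0.5741]
 [-0.6108  0.0005 -0.7918]] [ 0.4293 -0.3112  0.2621]
left mm [-591.963  -614.1712   61.6856] rad [ 0.5197 -0.5115  1.5256]
[[[-29.6,-30.7,3.1,0.026,-0.026,0.076,0.2],[-31.8,-28.3,4.6,0.026,-0.026,0.076,0.2],[-33.7,-25.6,6.2,0.026,-0.026,0.076,0.2],[-35.3,-22.8,7.7,0.026,-0.026,0.076,0.2],[-36.8,-19.8,9.2,0.026,-0.026,0.076,0.2]]]
[[[-37.9,-16.7,10.6,0.026,-0.026,0.076,0.2],[-38.8,-13.5,12,0.026,-0.026,0.076,0.2],[-39.3,-10.2,13.3,0.026,-0.026,0.076,0.2],[-39.6,-6.8,14.5,0.026,-0.026,0.076,0.2],[-39.6,-3.4,15.7,0.026,-0.026,0.076,0.2]]]
[[[-39.4,0,16.7,0.026,-0.026,0.076,0.2],[-38.8,3.4,17.7,0.026,-0.026,0.076,0.2],[-37.9,6.8,18.5,0.026,-0.026,0.076,0.2],[-36.8,10.2,19.2,0.026,-0.026,0.076,0.2],[-35.4,13.5,19.9,0.026,-0.026,0.076,0.2]]]
[[[-33.7,16.6,20.4,0.026,-0.026,0.076,0.2],[-31.8,19.6,20.7,0.026,-0.026,0.076,0.2],[-29.7,22.5,21,0.026,-0.026,0.076,0.2],[-27.3,25.3,21.1,0.026,-0.026,0.076,0.2],[-24.8,27.8,21.1,0.026,-0.026,0.076,0.2]]]
```

```bash
python3 -m jog '[[[-30,-31,3,0.026,-0.026,0.076,0.2],[-32,-28,5,0.026,-0.026,0.076,0.2],[-34,-26,6,0.026,-0.026,0.076,0.2],[-35,-23,8,0.026,-0.026,0.076,0.2],[-37,-20,9,0.026,-0.026,0.076,0.2]]]'
python3 -m jog '[[[-38,-17,11,0.026,-0.026,0.076,0.2],[-39,-13,12,0.026,-0.026,0.076,0.2],[-39,-10,13,0.026,-0.026,0.076,0.2],[-40,-7,14,0.026,-0.026,0.076,0.2],[-40,-3,16,0.026,-0.026,0.076,0.2]]]'
python3 -m jog '[[[-39,0,17,0.026,-0.026,0.076,0.2],[-39,3,18,0.026,-0.026,0.076,0.2],[-38,7,18,0.026,-0.026,0.076,0.2],[-37,10,19,0.026,-0.026,0.076,0.2],[-35,13,20,0.026,-0.026,0.076,0.2]]]'
python3 -c "
from h import *
err(*V); plan(*V,6,0.2); print(bot.observe()['qpos'])"
```

```text
clock: 1.85
position: [0.2945, 0.395, 0.2885]
tool_rot: [-3.038, 0.152, 2.434]
force: [1.3, 0.2, 0.1]
grip_width: 0.0172
finger_force: 0.0
clock: 2.35
position: [0.3859, 0.2018, 0.2738]
tool_rot: [-2.997, 0.33, 2.063]
force: [0.7, 0.2, -0.7]
grip_width: 0.0168
finger_force: 0.0
clock: 2.85
position: [0.4757, 0.0088, 0.2593]
tool_rot: [-3.028, 0.511, 1.669]
force: [0.9, 0.9, -0.1]
grip_width: 0.0168
finger_force: 0.0
left mm [-165.2149   80.5478  103.7652] rad [ 0.1345 -0.1224  0.3804]
[[[-27.5,13.4,17.3,0.022,-0.02,0.063,0.2],[-26.3,15.5,17.5,0.022,-0.02,0.063,0.2],[-24.9,17.5,17.7,0.022,-0.02,0.063,0.2],[-23.3,19.5,17.7,0.022,-0.02,0.063,0.2],[-21.7,21.3,17.7,0.022,-0.02,0.063,0.2]]]
[[[-19.9,23,17.7,0.022,-0.02,0.063,0.2]]]
[-0.7852  0.5117  0.5454  1.9942  0.2754  0.9326 -0.3931]
```

```bash
python3 -m jog '[[[-34,16,20,0.026,-0.026,0.076,0.2],[-32,20,21,0.026,-0.026,0.076,0.2],[-30,22,21,0.026,-0.026,0.076,0.2],[-27,25,21,0.026,-0.026,0.076,0.2],[-25,28,21,0.026,-0.026,0.076,0.2]]]'
python3 -c "
from h import *
err(*V); f=bot.grab_frame('wrist'); f['img']=f['img'][::-1,::-1]; save(f,'w0.png',(120,60,500,360))
print(bot.observe()['qpos'])"
```

```text
clock: 3.35
position: [0.5659, -0.1846, 0.2454]
tool_rot: [3.135, 0.664, 1.221]
force: [0.9, -0.3, -0.5]
grip_width: 0.0172
finger_force: 0.0
left mm [ 2.7237 -3.2635  1.9485] rad [0.0057 0.0068 0.    ]
[-0.4576  0.7673  0.6775  1.7282  0.2416  0.9564 -0.408 ]
```

View pics/w0.png

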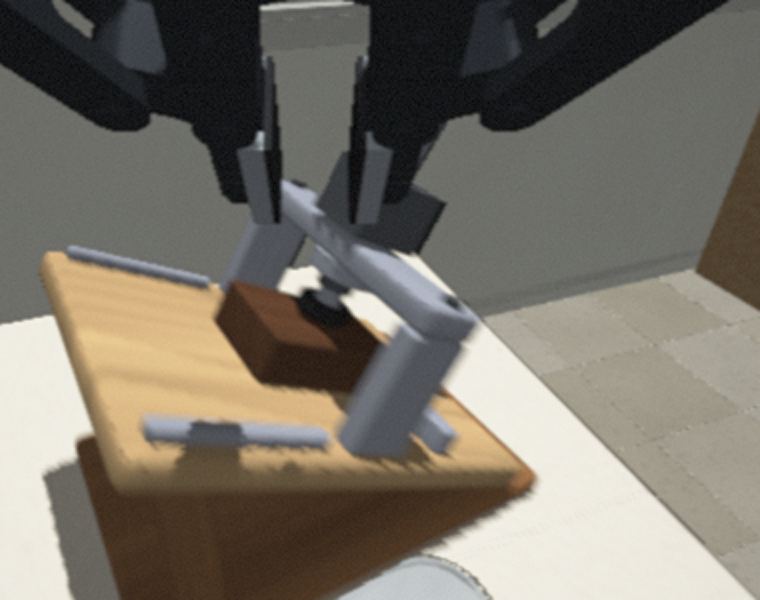

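The foot (crop 325,305) is visible above the block; measure from here.

```bash
cat >> h.py <<'E'
def wcam(f,s):
    T=np.eye(4);T[:3,:3]=Ro.from_euler('xyz',s["tool_rot"]).as_matrix();T[:3,3]=s["position"]
    return np.linalg.inv(T@np.array(f["tool_from_camera"])),np.array(f["intrinsics"])
def proj(M,K,X):
    c=M[:3,:3]@np.atleast_2d(X).T+M[:3,3:]; u=K@c; return (u[:2]/u[2]).T
E
python3 - <<'E'
from h import *
s=bot.observe(); f=bot.grab_frame("wrist"); M,K=wcam(f,s)
import pickle; pickle.dump((f,s),open("w0.pkl","wb"))
for q in("slicer","socket","foot_sole","setting_block","key","key_grip"):
    for r in bot.spot_point(q,f)[:1]:
        x=np.array(r["xyz"]); print(q,x,r["conf"],"own frame rel ramp pt:",S.inv().apply(x-P0)*1000,proj(M,K,x)[0])
im=f["img"].copy()
big=cv2.resize(im[::-1,::-1],None,fx=4,fy=4,interpolation=cv2.INTER_CUBIC)
big=cv2.convertScaleAbs(big,alpha=1.6)
def draw(X,col):
    p=proj(M,K,X); p=np.array([559,419])-p; p=((p+.5)*4).astype(int); cv2.polylines(big,[p.reshape(-1,1,2)],False,col,1)
def circ(h,r=.013): return np.array([axis(h,r*np.cos(a),r*np.sin(a)) for a in np.linspace(0,2*np.pi,60)])
draw(circ(.092,.010),(255,0,255))
sq=np.array([[1,1],[1,-1],[-1,-1],[-1,1],[1,1]])*.017
draw(np.array([axis(.092,*q) for q in sq]),(0,255,255))
draw(circ(.024),(255,0,0));draw(circ(.028),(0,255,0))
c=big[600:1200,800:1600]
cv2.imwrite("pics/w1.png",c[:,:,::-1])
E
```

```text
slicer [ 0.5366 -0.2934  0.0008] 0.71 own frame rel ramp pt: [-36.4632  -2.0686 -64.6268] [287.5315 118.4668]
socket [ 0.4897 -0.2992  0.1529] 0.92 own frame rel ramp pt: [-1.265   0.7753 90.6815] [238.6314 265.8383]
foot_sole [ 0.5236 -0.2916  0.0976] 0.73 own frame rel ramp pt: [ 1.1511  2.0703 25.4317] [274.6515 196.3666]
setting_block [ 0.5381 -0.2948  0.0688] 0.55 own frame rel ramp pt: [-1.4068 -3.7186 -6.3469] [291.0103 169.2035]
```

View pics/w1.png

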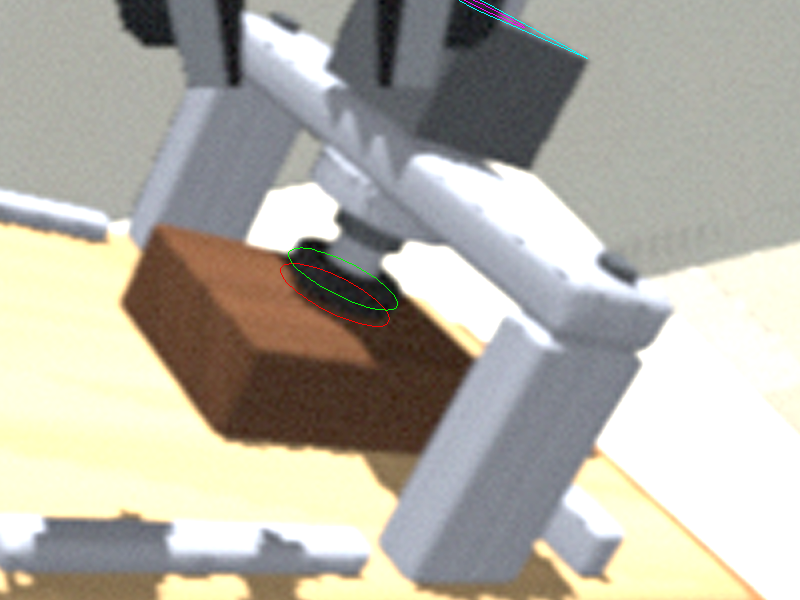

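```bash
cat >> h.py <<'E'
def footfit(f,s,tag):
    M,K=wcam(f,s); im=f["img"].astype(int)
    c0=proj(M,K,axis(.03))[0]; x0,y0=(c0-30).astype(int)
    sub=f["img"][y0:y0+60,x0:x0+60]; g=cv2.resize(sub,None,fx=6,fy=6,interpolation=cv2.INTER_CUBIC).astype(int)
    dark=((g.max(2)<60)&((g.max(2)-g.min(2))<14)).astype(np.uint8)
    n,l,st,ce=cv2.connectedComponentsWithStats(dark)
    a=np.linspace(0,2*np.pi,80); best=[]
    for h in np.arange(.018,.033,.0005):
      X=np.array([axis(z,.013*np.cos(t),.013*np.sin(t)) for z in(h,h+.007) for t in a])
      P=(proj(M,K,X)-[x0,y0]+.5)*6
      for dx in range(-6,7,3):
       for dy in (-3,0,3):
        m=np.zeros(dark.shape,np.uint8); cv2.fillConvexPoly(m,cv2.convexHull((P+[dx,dy]).astype(np.int32)),1)
        ring=cv2.dilate(m,np.ones((19,19)))-m
        best.append((dark[m>0].mean()-dark[ring>0].mean(),h*1000,dx,dy))
    best.sort(reverse=True); print(best[:5]); print("noshift",sorted([b for b in best if b[2:]==(0,0)],reverse=True)[:4])
    o=np.hstack([g[::-1,::-1].clip(0,255).astype(np.uint8)*1,np.repeat(dark[::-1,::-1,None]*255,3,2).astype(np.uint8)])
    cv2.imwrite("pics/%s.png"%tag,cv2.convertScaleAbs(o[:,:,::-1],alpha=1.8))
E
python3 -c "
from h import *
import pickle; f,s=pickle.load(open('w0.pkl','rb')); footfit(f,s,'f0')"
```

```text
[(np.float64(0.6812303525500198), np.float64(25.000000000000004), 0, -3), (np.float64(0.6809876114582989), np.float64(24.500000000000004), 0, -3), (np.float64(0.6805983570119073), np.float64(24.500000000000004), -3, 0), (np.float64(0.6802634544784277), np.float64(24.000000000000004), -3, 0), (np.float64(0.6800372646054317), np.float64(24.000000000000004), 0, -3)]
noshift [(np.float64(0.6766963521402566), np.float64(24.500000000000004), 0, 0), (np.float64(0.6759658468915021), np.float64(24.000000000000004), 0, 0), (np.float64(0.6741045166616291), np.float64(23.500000000000004), 0, 0), (np.float64(0.6645538321742618), np.float64(25.000000000000004), 0, 0)]
```

View pics/f0.png

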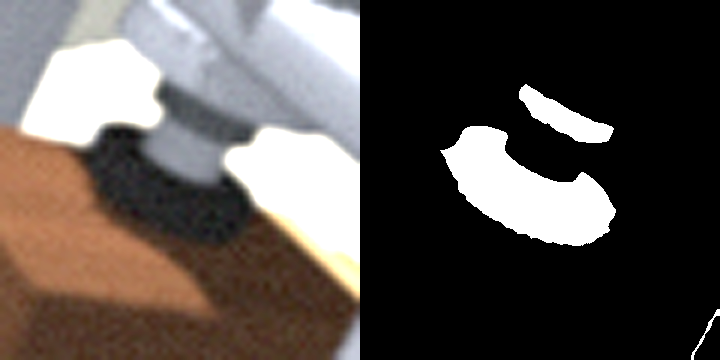

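Sole sits ≈24.5 mm above the ramp, so the gap is ≈2.5 mm; target screw turn ≈0.92 rad plus ≈0.16 play. Now the grasp.

```bash
cat >> h.py <<'E'
def keypose(tilt,pt,turn=0.,yaw=YAW):
    "tool pose gripping key whose grip is at pt; tilt rad; turn clockwise from above"
    Sk=Ro.from_euler('z',yaw)*Ro.from_euler('y',-tilt)*Ro.from_euler('z',-turn)
    m=Sk.as_matrix(); return np.array(pt)+.054*m[:,2], Ro.from_matrix(np.stack([m[:,0],-m[:,1],-m[:,2]],1)), m[:,2]
GRIP=np.array([.4195,-.3105,.2550])
G=keypose(np.radians(34),GRIP); PRE=(G[0]+.10*G[2],G[1])
E
python3 -c "
from h import *
print(PRE[0],G[0])
p,R,s=pose(); from scipy.spatial.transform import Slerp
Rm=Slerp([0,1],Ro.concatenate([R,PRE[1]]))(.5)
plan([.50,-.2,.43],Rm,5,.5)"
```

```text
[ 0.3348 -0.3262  0.3827] [ 0.3898 -0.316   0.2998]
[[[-28.8,-11,-24.3,0.004,0.113,0.111,0.5],[-26.9,-8,-27.5,0.004,0.113,0.111,0.5],[-24.4,-5.2,-30.3,0.004,0.113,0.111,0.5],[-21.2,-2.8,-32.9,0.004,0.113,0.111,0.5],[-17.6,-0.8,-35.1,0.004,0.113,0.111,0.5]]]
```

```bash
python3 -m jog '[[[-29,-11,-24,0.004,0.1,0.1,0.5],[-27,-8,-27,0.004,0.1,0.1,0.5],[-24,-5,-30,0.004,0.1,0.1,0.5],[-21,-3,-33,0.004,0.1,0.1,0.5],[-18,-1,-35,0.004,0.1,0.1,0.5]]]'
python3 -c "
from h import *
print(bot.observe()['qpos']);err(*PRE);plan(*PRE,7,.5)"
```

```text
clock: 4.25
position: [0.5032, -0.1982, 0.4326]
tool_rot: [2.965, 0.102, 0.74]
force: [1.0, 0.7, 0.5]
grip_width: 0.0428
finger_force: 0.0
[-0.407   0.2789  0.7468  1.7457 -0.0147  1.0846 -0.5055]
left mm [-204.5289  -31.1425   66.6427] rad [0.027  0.6254 0.6075]
[[[-29.2,-4.4,9.5,0.004,0.089,0.087,0.5],[-30.2,-1.8,6.9,0.004,0.089,0.087,0.5],[-30.8,0.8,4.1,0.004,0.089,0.087,0.5],[-30.8,3.5,1.4,0.004,0.089,0.087,0.5],[-30.4,6.2,-1.4,0.004,0.089,0.087,0.5]]]
[[[-29.5,8.8,-4.1,0.004,0.089,0.087,0.5],[-28.2,11.3,-6.7,0.004,0.089,0.087,0.5]]]
```

```bash
python3 -m jog '[[[-29,-4,9,0.004,0.089,0.087,0.5],[-30,-2,7,0.004,0.089,0.087,0.5],[-31,1,4,0.004,0.089,0.087,0.5],[-31,4,1,0.004,0.089,0.087,0.5],[-30,6,-1,0.004,0.089,0.087,0.5]]]'
python3 -m jog '[[[-30,9,-4,0.004,0.089,0.087,0.5],[-28,11,-7,0.004,0.089,0.087,0.5],[0,0,0,0,0,0,0.5]]]'
python3 - <<'E'
from h import *
print(bot.observe()['qpos']);err(*PRE)
s=bot.observe();f=bot.grab_frame('wrist');M,K=wcam(f,s)
for q in("key_grip","socket","key"):
    for r in bot.spot_point(q,f)[:1]: print(q,np.array(r["xyz"]),r["conf"],proj(M,K,r["xyz"]))
for X in (G[0]-.033*G[2],GRIP,GRIP): print(proj(M,K,X))
save(f,"w2.png",(100,40,480,340))
E
```

```text
clock: 4.75
position: [0.3833, -0.2907, 0.3974]
tool_rot: [3.041, -0.404, 0.37]
force: [0.9, -0.2, -0.1]
grip_width: 0.0425
finger_force: 0.0
clock: 5.05
position: [0.3317, -0.3298, 0.3827]
tool_rot: [3.141, -0.59, 0.173]
force: [0.2, -0.3, -0.1]
grip_width: 0.0425
finger_force: 0.0
[ 0.1884  0.1455  0.8348  2.1237 -0.8901  0.8872  0.182 ]
left mm [ 3.0457 -2.9999  2.0343] rad [ 0.0063  0.0037 -0.0082]
key_grip [ 0.4209 -0.3136  0.2595] 0.55 [[282.3984 205.221 ]]
socket [ 0.4913 -0.302   0.1539] 0.63 [[282.7888 171.8435]]
key [ 0.5028 -0.2981  0.1379] 0.74 [[281.2024 167.7737]]
[[277.9388 217.1386]]
[[278.1069 207.9308]]
[[278.1069 207.9308]]
```

View pics/w2.png

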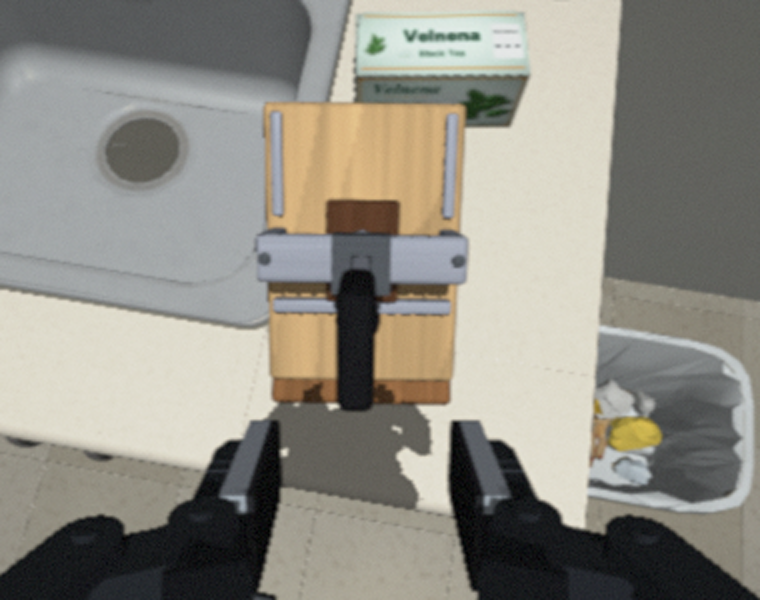

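```bash
python3 -m jog '[[[2,-3,25,0,0,0,0.5],[0,0,30,0,0,0,0.5],[0,0,30,0,0,0,0.5],[0,0,14,0,0,0,0.5],[0,0,0,0,0,0,0.5]]]'
python3 -c "
from h import *
err(*G);print(bot.observe()['force'],bot.observe()['moment'])"
python3 -m jog '[[[0,0,0,0,0,0,0],[0,0,0,0,0,0,0],[0,0,0,0,0,0,0],[0,0,0,0,0,0,0]]]' 50
python3 - <<'E'
from h import *
g2=keypose(np.radians(30),axis(.216));err(*G);err(*g2)
s=bot.observe();print(s['moment'],s['force'],s['qpos'])
f=bot.grab_frame('wrist');save(f,"w3.png",(100,80,480,380))
E
```

```text
clock: 5.75
position: [0.3922, -0.3123, 0.3003]
tool_rot: [3.14, -0.583, 0.189]
force: [-0.5, 0.5, 0.9]
grip_width: 0.0428
finger_force: 0.0
clock: 6.15
position: [0.3907, -0.3151, 0.3027]
tool_rot: [3.136, -0.587, 0.185]
force: [4.0, -3.8, -4.1]
grip_width: 0.0132
finger_force: 48.9Traceback (most recent call last):
  File "<string>", line 3, in <module>
    err(*G);print(bot.observe()['force'],bot.observe()['moment'])
    ~~~^^^^
TypeError: err() takes 2 positional arguments but 3 were given
Traceback (most recent call last):
TypeError: err() takes 2 positional arguments but 3 were given
```

Run:
```python
from h import *
s=bot.observe();p,R,_=pose();tip=axis(.07);d=np.linalg.norm(p-tip);print("dist",d,"(0.200 nominal)",R.as_matrix()[:,2],(p-tip)/d, s['moment'],s['force'],s['qpos'])
g2=keypose(np.radians(30),tip+(d-.054+.002)*S.apply([0,0,1]));err(*g2[:2])
f=bot.grab_frame('wrist');save(f,"w3.png",(100,80,480,380))
```

```text
dist 0.20094178050400915 (0.200 nominal) [ 0.5452  0.0966 -0.8327] [-0.5492 -0.0858  0.8313] [-1.2699  0.0685 -0.8647] [ 4.0097 -3.8467 -4.1277] [ 0.2286  0.337   0.7038  2.1751 -1.1918  0.7825  0.4114]
left mm [13.3032  3.1953 -1.6073] rad [ 0.0044 -0.0631  0.0017]
```

View pics/w3.png

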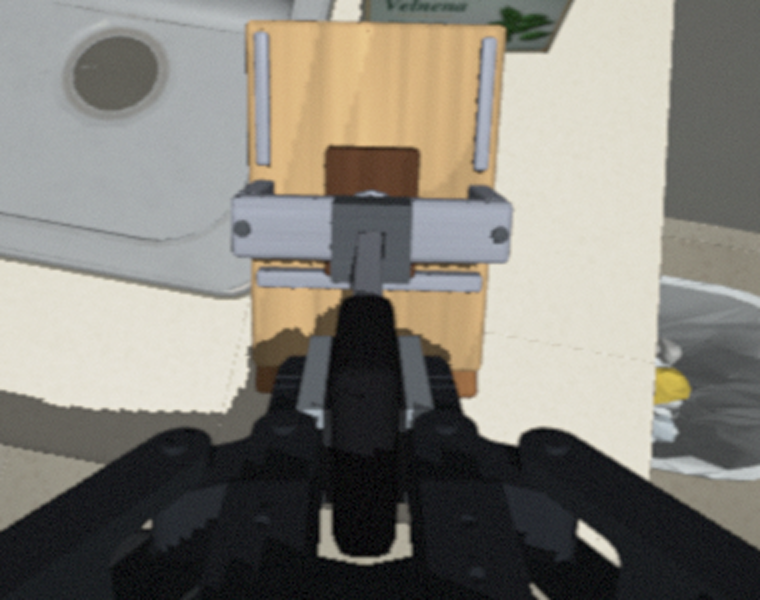

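```bash
python3 -m jog '[[[7,2,-1,0,-0.032,0,0],[6,1,-1,0,-0.031,0,0],[0,0,0,0,0,0,0]]]'
cat > st.py <<'E'
from h import *
import sys
s=bot.observe();p,R,_=pose();tip=axis(.07);d=.203
turn=float(sys.argv[1]) if len(sys.argv)>1 else 0
g2=keypose(np.radians(30),tip+(d-.054)*S.apply([0,0,1]),turn);err(*g2[:2]);print("turn cw",-(S.inv()*R*Ro.from_euler('x',np.pi)).as_euler('ZYX')); m=R.inv().apply(s['moment']);print("M tool",m,"F tool",R.inv().apply(s['force']),s['qpos'],s['finger_force'],s['grip_width'])
E
python3 st.py
```

```text
clock: 6.5
position: [0.4014, -0.3155, 0.3114]
tool_rot: [3.137, -0.523, 0.187]
force: [-1.9, -1.0, -1.0]
grip_width: 0.0134
finger_force: 49.5
left mm [-0.2078  0.7964 -0.1749] rad [0.0029 0.0007 0.0033]
turn cw [-0.0033 -0.0007  0.0029]
M tool [-0.2324 -1.3417 -0.0007] F tool [-2.2325  0.6271 -0.1865] [ 0.156   0.3355  0.7448  2.1268 -1.069   0.7784  0.2593] 49.48613405227661 0.0134496067064337
```

```bash
python3 -m jog '[[[0,0.8,0,0,0,0.1,0],[0,0,0,0,0,0.1,0],[0,0,0,0,0,0.1,0],[0,0,0,0,0,0.1,0],[0,0,0,0,0,0.1,0]]]'
python3 st.py 0.5
```

```text
clock: 7.0
position: [0.4007, -0.316, 0.3107]
tool_rot: [-2.871, -0.455, -0.383]
force: [0.3, 2.8, 0.8]
grip_width: 0.0133
finger_force: 49.7
left mm [ 0.9404  0.0721 -0.4369] rad [ 0.0008 -0.0016 -0.0024]
turn cw [0.5024 0.0016 0.0008]
M tool [ 0.4543 -0.4551 -0.1631] F tool [-0.317  -2.9268 -0.249 ] [ 0.0949  0.3637  0.8373  2.13   -1.1103  0.8192 -0.2039] 49.72930312156677 0.013349070604564675
```

Torque about −0.16 N·m: the screw is turning. On to 1.08 rad.

```bash
python3 -m jog '[[[0.5,0,0,0,0,0.12,0],[0,0,0,0,0,0.12,0],[0,0,0,0,0,0.12,0],[0,0,0,0,0,0.12,0],[0,0,0,0,0,0.1,0]]]'
python3 -m jog '[[[0,0,0,0,0,0,0]]]'
python3 st.py 1.08
```

```text
clock: 7.5
position: [0.4012, -0.3161, 0.3109]
tool_rot: [-2.669, -0.238, -0.958]
force: [-0.1, 2.3, 1.9]
grip_width: 0.0134
finger_force: 50.0
clock: 7.6
position: [0.4013, -0.3162, 0.3109]
tool_rot: [-2.67, -0.239, -0.955]
force: [-2.3, 2.6, 5.3]
grip_width: 0.0134
finger_force: 50.5
left mm [ 0.3148 -0.1389 -0.5049] rad [ 0.0001 -0.0017 -0.0002]
turn cw [1.0802 0.0017 0.0001]
M tool [ 0.5767 -0.9589 -0.1543] F tool [-2.0936 -2.4245 -5.5171] [ 0.0258  0.4026  0.9437  2.1309 -1.154   0.8716 -0.7413] 50.517058968544006 0.013363123606700333
```

Run:
```python
from h import *
s=bot.observe();f=bot.grab_frame('wrist');M,K=wcam(f,s)
big=cv2.convertScaleAbs(cv2.resize(f["img"],None,fx=4,fy=4,interpolation=cv2.INTER_CUBIC),alpha=1.8)
sq=np.array([[1,1],[1,-1],[-1,-1],[-1,1],[1,1]])*.017
for t,c in((.76,(255,0,0)),(.92,(0,255,0)),(1.08,(0,0,255))):
    r=np.array([[np.cos(t),np.sin(t)],[-np.sin(t),np.cos(t)]])
    p=proj(M,K,np.array([axis(.092,*(r@q)) for q in sq])); cv2.polylines(big,[((p+.5)*4).astype(int).reshape(-1,1,2)],False,c,1)
c=p.mean(0)*4; x,y=int(c[0])-300,int(c[1])-250; y=max(y,0)
cv2.imwrite("pics/w4.png",big[y:y+500,x:x+600,::-1])
```

```text
(no output)
```

View pics/w4.png

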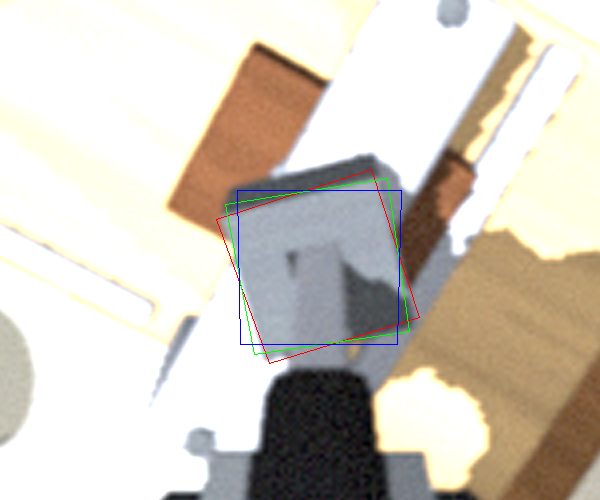

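Head sits at ≈0.9 rad, as expected. I'll add a touch, back off into mid-play and draw the key out.

```bash
python3 -m jog '[[[0,0,0,0,0,0.06,0],[0,0,0,0,0,0,0],[0,0,0,0,0,-0.08,0],[0,0,0,0,0,-0.08,0],[0,0,0,0,0,0,0]]]'
python3 st.py 0.98
python3 -m jog '[[[0,0,-6,0,0,0,0],[0,0,-10,0,0,0,0],[0,0,-12,0,0,0,0],[0,0,-20,0,0,0,0],[0,0,-25,0,0,0,0]]]'
python3 - <<'E'
from h import *
s=bot.observe();print(s['force'],s['qpos'])
f=bot.grab_frame("top")
for q in("caddy","muddler","spoon","caddy_mouth"):
    r=bot.trace(q,f); 
    if r:
        m=r[0]["region"]; ys,xs=np.nonzero(m); print(q,r[0]["conf"],m.sum(),xs.mean(),ys.mean(),cv2.minAreaRect(np.stack([xs,ys],1).astype(np.float32)))
big=cv2.convertScaleAbs(cv2.resize(f["img"][180:260,125:215],None,fx=5,fy=5,interpolation=2),alpha=1.4)
f2=bot.grab_frame("side"); b2=cv2.convertScaleAbs(cv2.resize(f2["img"][275:375,225:315],None,fx=4,fy=4,interpolation=2),alpha=1.2)
o=np.zeros((400,810,3),np.uint8);o[:,:450]=big;o[:400,450:]=b2
cv2.imwrite("pics/c2.png",o[:,:800,::-1])
E
```

```text
clock: 8.15
position: [0.4013, -0.3163, 0.3106]
tool_rot: [-2.697, -0.286, -0.856]
force: [0.4, 2.2, -1.7]
grip_width: 0.0134
finger_force: 49.4
left mm [ 0.27   -0.3244 -0.6881] rad [ 0.0013 -0.0015  0.006 ]
turn cw [0.974  0.0015 0.0013]
M tool [ 0.1308 -0.6217 -0.0191] F tool [-1.8025 -1.094   1.8693] [ 0.0389  0.3947  0.9226  2.1303 -1.1445  0.8599 -0.6441] 49.37784254550934 0.01341697917166438
clock: 8.65
position: [0.3645, -0.3234, 0.3745]
tool_rot: [-2.697, -0.283, -0.862]
force: [0.3, 0.1, 0.2]
grip_width: 0.0133
finger_force: 49.4
[0.3291 0.0582 0.1816] [-0.0556  0.2485  1.0616  2.089  -0.9196  0.9231 -0.8208]
caddy 0.84 797 166.2120451693852 221.1003764115433 ((166.1999969482422, 221.39999389648438), (34.925804138183594, 31.454919815063477), 49.39870071411133)
muddler 0.48 161 161.14906832298138 228.93167701863354 ((161.0, 228.50001525878906), (7.222809314727783, 25.191749572753906), 3.3664605617523193)
caddy_mouth 0.94 763 167.27391874180864 220.48361730013107 ((166.75, 221.25001525878906), (35.35533905029297, 30.405588150024414), 45.0)
```

View pics/c2.png

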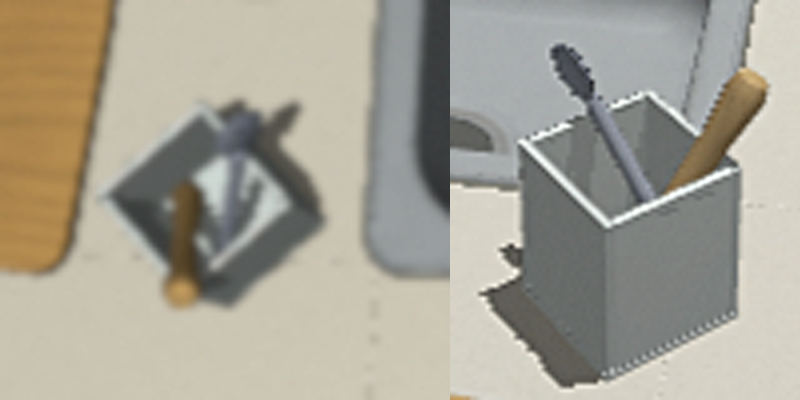

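The key is out. Caddy: own +x at azimuth ≈43°, the muddler's visible end toward the robot, the spoon's bowl away to the upper right; the clear spot lies on the far side of centre. Moving over it.

```bash
cat >> h.py <<'E'
CY=np.radians(43); CM=np.array([.520,.335,0])
def cad(x,y,z): return CM+Ro.from_euler('z',CY).apply([x,y,z])
def over(z,cx=.016,cy=-.016):
    c,s_=np.cos(CY),np.sin(CY)
    return cad(cx,cy,z),Ro.from_matrix(np.array([[c,s_,0],[s_,-c,0],[0,0,-1.]]))
E
python3 -c "
from h import *
err(*over(.41));plan(*over(.41),20,0)"
```

```text
left mm [-357.0814 -568.9368  113.7155] rad [-0.1161 -0.5652 -1.508 ]
[[[-17.9,-28.4,5.7,-0.006,-0.028,-0.075,0],[-15.5,-29.7,6,-0.006,-0.028,-0.075,0],[-13,-30.9,6.2,-0.006,-0.028,-0.075,0],[-10.5,-31.8,6.4,-0.006,-0.028,-0.075,0],[-7.9,-32.5,6.4,-0.006,-0.028,-0.075,0]]]
[[[-5.2,-33,6.4,-0.006,-0.028,-0.075,0],[-2.6,-33.4,6.4,-0.006,-0.028,-0.075,0],[0.1,-33.5,6.2,-0.006,-0.028,-0.075,0],[2.8,-33.4,6,-0.006,-0.028,-0.075,0],[5.5,-33.1,5.6,-0.006,-0.028,-0.075,0]]]
[[[8.2,-32.7,5.3,-0.006,-0.028,-0.075,0],[10.7,-32,4.8,-0.006,-0.028,-0.075,0],[13.2,-31.1,4.3,-0.006,-0.028,-0.075,0],[15.7,-30,3.7,-0.006,-0.028,-0.075,0],[18,-28.8,3.1,-0.006,-0.028,-0.075,0]]]
[[[20.2,-27.4,2.3,-0.006,-0.028,-0.075,0],[22.2,-25.8,1.6,-0.006,-0.028,-0.075,0],[24.1,-24,0.8,-0.006,-0.028,-0.075,0],[25.9,-22.1,-0,-0.006,-0.028,-0.075,0],[27.5,-20.1,-0.9,-0.006,-0.028,-0.075,0]]]
```

```bash
python3 -m jog '[[[-18,-28,0,-0.006,-0.028,-0.075,0],[-16,-30,0,-0.006,-0.028,-0.075,0],[-13,-31,0,-0.006,-0.028,-0.075,0],[-10,-32,6,-0.006,-0.028,-0.075,0],[-8,-32,6,-0.006,-0.028,-0.075,0]]]'
python3 -m jog '[[[-5,-33,6,-0.006,-0.028,-0.075,0],[-3,-33,6,-0.006,-0.028,-0.075,0],[0,-34,6,-0.006,-0.028,-0.075,0],[3,-33,6,-0.006,-0.028,-0.075,0],[6,-33,6,-0.006,-0.028,-0.075,0]]]'
python3 -m jog '[[[8,-33,5,-0.006,-0.028,-0.075,0],[11,-32,5,-0.006,-0.028,-0.075,0],[13,-31,4,-0.006,-0.028,-0.075,0],[16,-30,4,-0.006,-0.028,-0.075,0],[18,-29,3,-0.006,-0.028,-0.075,0]]]'
python3 -c "
from h import *
s=bot.observe();print(s['qpos'],s['grip_width']);err(*over(.41));plan(*over(.41),5,0)"
```

```text
clock: 9.45
position: [0.4013, -0.1651, 0.3985]
tool_rot: [-2.842, -0.289, -0.455]
force: [1.0, -0.9, -1.9]
grip_width: 0.0135
finger_force: 49.5
clock: 9.95
position: [0.448, -0.0023, 0.4083]
tool_rot: [-2.981, -0.236, -0.044]
force: [0.6, -0.1, -0.6]
grip_width: 0.0133
finger_force: 49.5
clock: 10.45
position: [0.4957, 0.1616, 0.4179]
tool_rot: [-3.086, -0.135, 0.351]
force: [0.5, -0.3, -0.2]
grip_width: 0.0136
finger_force: 49.5
[-0.8824  0.2092  0.5757  1.8193 -0.2029  1.0206 -1.4447] 0.013599489805855923
left mm [ 101.4514 -144.5002   29.7965] rad [-0.028  -0.1442 -0.3948]
[[[20.3,-28.9,6,-0.006,-0.029,-0.079,0],[22.7,-27.2,5.2,-0.006,-0.029,-0.079,0],[24.9,-25.4,4.3,-0.006,-0.029,-0.079,0],[26.9,-23.4,3.5,-0.006,-0.029,-0.079,0],[28.8,-21.2,2.5,-0.006,-0.029,-0.079,0]]]
```

```bash
python3 -m jog '[[[20,-29,6,-0.006,-0.029,-0.079,0],[23,-27,5,-0.006,-0.029,-0.079,0],[25,-25,4,-0.006,-0.029,-0.079,0],[27,-23,4,-0.006,-0.029,-0.079,0],[29,-21,2,-0.006,-0.029,-0.079,0]]]'
python3 - <<'E'
from h import *
err(*over(.41)); s=bot.observe();f=bot.grab_frame('wrist');M,K=wcam(f,s)
for q in("caddy","caddy_mouth","muddler","spoon","key"):
    for r in bot.spot_point(q,f)[:1]:
        x=np.array(r["xyz"]); print(q,x,r["conf"],"own",Ro.from_euler('z',-CY).apply(x-CM)*1000)
big=cv2.resize(f["img"],None,fx=2,fy=2,interpolation=2)
def draw(X,c): cv2.polylines(big,[((proj(M,K,X)+.5)*2).astype(int).reshape(-1,1,2)],False,c,1)
a=.0425
draw(np.array([cad(x*a,y*a,.1) for x,y in((1,1),(1,-1),(-1,-1),(-1,1),(1,1))]),(255,0,0))
p,R,_=pose(); draw(np.array([p+R.apply([0,0,.15]),p+R.apply([0,0,.2])]),(0,255,0))
t=np.linspace(0,7,40);draw(np.array([cad(.016+.007*np.cos(b),-.016+.007*np.sin(b),.1) for b in t]),(0,0,255))
c=proj(M,K,cad(0,0,.1))[0]*2; x,y=max(0,int(c[0])-350),max(0,int(c[1])-300)
cv2.imwrite("pics/w5.png",cv2.convertScaleAbs(big[y:y+550,x:x+700,::-1],alpha=1.3))
E
```

```text
clock: 10.95
position: [0.5441, 0.3334, 0.4099]
tool_rot: [3.14, 0.002, 0.751]
force: [0.1, -0.4, -1.2]
grip_width: 0.0138
finger_force: 49.5
left mm [-0.5178 -1.589  -0.0539] rad [0.0016 0.0019 0.0002]
caddy [0.5123 0.3369 0.0004] 0.66 own [-4.3356  6.641   0.4   ]
caddy_mouth [0.5189 0.3359 0.1004] 0.67 own [ -0.1907   1.4084 100.4   ]
muddler [0.5341 0.3655 0.0086] 0.64 own [31.113  12.6901  8.6   ]
spoon [0.4741 0.3405 0.0047] 0.85 own [-29.8181  35.3262   4.7   ]
key [0.5461 0.3333 0.2108] 0.87 own [ 17.9289 -19.0435 210.8   ]
```

View pics/w5.png

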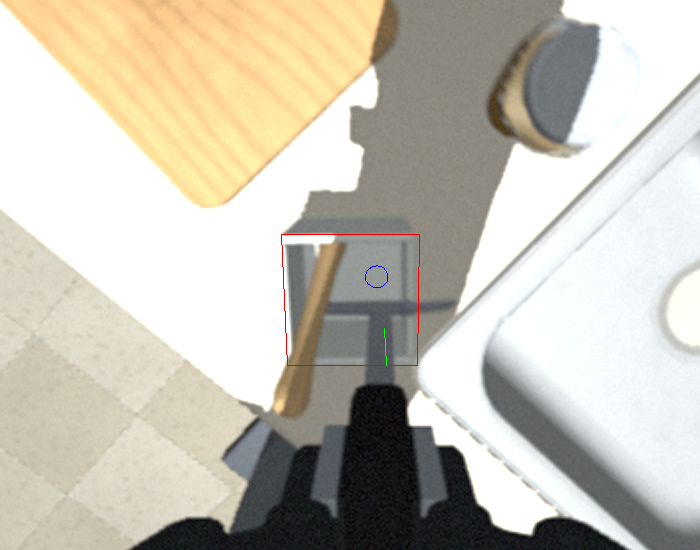

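Fit is good: rim lies on the red square, muddler to the left, spot (blue, 376,277) clear. Lowering.

```bash
python3 -m jog '[[[0,0,25,0,0,0,0],[0,1,30,0,0,0,0],[0,0,30,0,0,0,0],[0,0,25,0,0,0,0],[0,0,20,0,0,0,0]]]'
python3 -m jog '[[[0,0,20,0,0,0,0],[0,0,18,0,0,0,0],[0,0,15,0,0,0,0],[0,0,10,0,0,0,0],[0,0,5,0,0,0,0]]]'
python3 -m jog '[[[0,0,2,0,0,0,0],[0,0,0,0,0,0,0]]]'
python3 -c "
from h import *
s=bot.observe();print(s['force'],s['moment'],s['position'],s['grip_width'])
f=bot.grab_frame('side')
for q in('caddy','caddy_mouth','key','spoon','muddler'):
    print(q,[(r['xyz'],r['conf']) for r in bot.spot_point(q,f)[:1]])
cv2.imwrite('pics/s5.png',cv2.resize(f['img'][200:380,200:400,::-1],None,fx=3,fy=3,interpolation=2))"
```

```text
clock: 11.75
position: [0.5447, 0.3298, 0.2805]
tool_rot: [3.14, -0.001, 0.746]
force: [0.4, 1.1, -1.5]
grip_width: 0.0131
finger_force: 49.5
clock: 12.25
position: [0.5452, 0.3306, 0.2131]
tool_rot: [3.139, -0.001, 0.747]
force: [-0.0, 0.0, -1.2]
grip_width: 0.0134
finger_force: 49.5
clock: 12.45
position: [0.5454, 0.3309, 0.212]
tool_rot: [3.139, -0.002, 0.747]
force: [-0.2, -0.2, -1.1]
grip_width: 0.0132
finger_force: 49.5
[-0.2053 -0.1816 -1.111 ] [-0.0256  0.0208  0.0114] [0.5454 0.3309 0.212 ] 0.01323051981696546
caddy [([0.5189, 0.335, -0.0036], 0.65)]
caddy_mouth [([0.5211, 0.3335, 0.0957], 0.9)]
key []
spoon [([0.5336, -0.2923, -0.0013], 0.42)]
muddler []
```

View pics/s5.png

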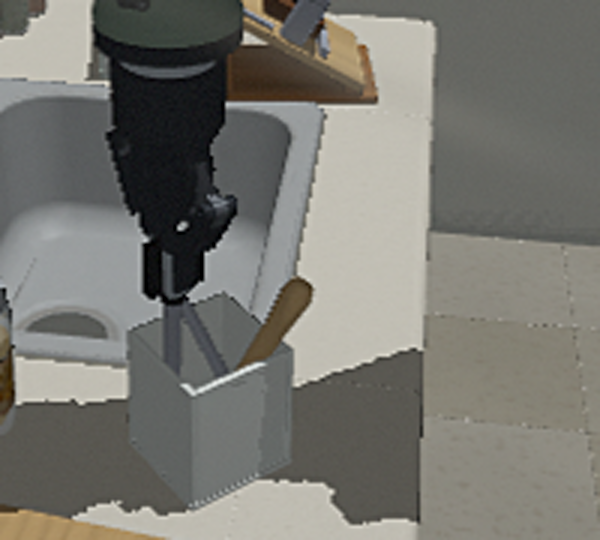

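Key shank is inside the caddy, no contact. (I've gone past the picture limit of 10 and will view no more; numbers only from here.) Lower to the floor and release.

```bash
python3 -m jog '[[[0,0,2,0,0,0,0],[0,0,2,0,0,0,0],[0,0,1,0,0,0,0],[0,0,0,0,0,0,0]]]'
python3 -m jog '[[[0,0,1,0,0,0,0],[0,0,0,0,0,0,0]]]'
```

```text
clock: 13.15
position: [0.5452, 0.3308, 0.2064]
tool_rot: [3.139, -0.001, 0.747]
force: [-0.3, 0.4, -1.7]
grip_width: 0.0137
finger_force: 49.5
clock: 13.35
position: [0.5453, 0.331, 0.2057]
tool_rot: [3.139, -0.002, 0.747]
force: [-0.7, -0.6, -0.4]
grip_width: 0.0136
finger_force: 49.8
```

```bash
python3 -m jog '[[[0,0,0,0,0,0,0.3],[0,0,0,0,0,0,0.4],[0,0,0,0,0,0,0.4],[0,0,0,0,0,0,0.4]]]'
python3 -m jog '[[[0,0,-10,0,0,0,0.4],[0,0,-20,0,0,0,0.4],[0,0,-30,0,0,0,0.4],[0,0,-40,0,0,0,0.4],[0,0,-40,0,0,0,0.4]]]'
python3 - <<'E'
from h import *
for c in("side","top","wrist"):
    s=bot.observe(); f=bot.grab_frame(c)
    for q in("caddy","caddy_mouth","key","key_grip","muddler","spoon","tea_box","setting_block"):
        for r in bot.spot_point(q,f)[:1]: print(c,q,np.array(r["xyz"]),round(r["conf"],2))
V2=viewpose(np.radians(70),np.radians(35),.27); err(*V2)
E
```

```text
clock: 13.75
position: [0.5452, 0.3309, 0.2057]
tool_rot: [3.139, -0.002, 0.747]
force: [-0.1, -0.8, -0.2]
grip_width: 0.034
finger_force: 0.0
clock: 14.25
position: [0.5447, 0.3307, 0.3478]
tool_rot: [3.139, -0.001, 0.747]
force: [0.1, 0.3, -0.1]
grip_width: 0.0343
finger_force: 0.0
side caddy [0.5194 0.3394 0.0008] 0.79
side caddy_mouth [0.5189 0.3343 0.0954] 0.69
side key_grip [0.5351 0.3628 0.1457] 0.73
side tea_box [ 0.7317 -0.3252  0.0032] 0.62
side setting_block [ 0.536  -0.2931  0.0761] 0.56
top caddy [0.5176 0.3336 0.0005] 0.62
top caddy_mouth [0.5198 0.333  0.0958] 0.67
top key [0.5495 0.3199 0.0011] 0.68
top key_grip [0.5073 0.3953 0.1241] 0.7
top muddler [0.5386 0.3612 0.0053] 0.69
top spoon [0.4738 0.3356 0.0067] 0.62
top tea_box [ 0.7244 -0.3248 -0.0004] 0.56
top setting_block [ 0.5364 -0.2919  0.0754] 0.73
wrist caddy [ 0.5172  0.3376 -0.0026] 0.92
wrist caddy_mouth [0.5182 0.3376 0.1009] 0.65
wrist key [0.5538 0.317  0.0102] 0.86
wrist key_grip [0.5129 0.3894 0.1291] 0.75
wrist muddler [0.5473 0.3544 0.0072] 0.84
wrist setting_block [ 0.5141  0.3394 -0.0001] 0.22
left mm [-335.7786  388.9366  103.881 ] rad [-0.1537 -0.6454 -0.4577]
```

```bash
python3 -c "
from h import *
from scipy.spatial.transform import Slerp
p,R,s=pose(); Rm=Slerp([0,1],Ro.concatenate([R,V[1]]))(.5)
plan([.47,.05,.38],Rm,8,.2)"
```

```text
[[[-30.7,19.4,-4.3,-0.01,-0.04,-0.029,0.2],[-31.4,18.6,-2.9,-0.01,-0.04,-0.029,0.2],[-32,17.7,-1.4,-0.01,-0.04,-0.029,0.2],[-32.5,16.8,0.1,-0.01,-0.04,-0.029,0.2],[-33,15.8,1.5,-0.01,-0.04,-0.029,0.2]]]
[[[-33.3,14.8,3,-0.01,-0.04,-0.029,0.2],[-33.6,13.8,4.5,-0.01,-0.04,-0.029,0.2],[-33.7,12.8,6,-0.01,-0.04,-0.029,0.2]]]
```

```bash
python3 -m jog '[[[-31,19,-4,-0.01,-0.04,-0.029,0.2],[-31,19,-3,-0.01,-0.04,-0.029,0.2],[-32,18,-1,-0.01,-0.04,-0.029,0.2],[-32,17,0,-0.01,-0.04,-0.029,0.2],[-33,16,2,-0.01,-0.04,-0.029,0.2]]]'
python3 -m jog '[[[-33,15,3,-0.01,-0.04,-0.029,0.2],[-34,14,5,-0.01,-0.04,-0.029,0.2],[-34,13,6,-0.01,-0.04,-0.029,0.2]]]'
python3 -c "
from h import *
err(*V);plan(*V,8,.2)"
```

```text
clock: 16.1
position: [0.4988, 0.1538, 0.3664]
tool_rot: [3.103, 0.203, 0.89]
force: [1.0, 0.3, 0.7]
grip_width: 0.0169
finger_force: 0.0
clock: 16.4
position: [0.471, 0.0477, 0.3788]
tool_rot: [3.095, 0.327, 0.975]
force: [-0.5, 0.3, -0.3]
grip_width: 0.0173
finger_force: 0.0
left mm [-87.6193 197.3095 183.2779] rad [-0.0721 -0.3234 -0.226 ]
[[[-11,24.7,22.9,-0.009,-0.04,-0.028,0.2],[-10.7,24.1,23.6,-0.009,-0.04,-0.028,0.2],[-10.4,23.6,24.2,-0.009,-0.04,-0.028,0.2],[-10.1,23.1,24.8,-0.009,-0.04,-0.028,0.2],[-9.7,22.6,25.4,-0.009,-0.04,-0.028,0.2]]]
[[[-9.3,22.1,26,-0.009,-0.04,-0.028,0.2],[-8.9,21.6,26.6,-0.009,-0.04,-0.028,0.2],[-8.4,21.1,27.1,-0.009,-0.04,-0.028,0.2]]]
```

```bash
python3 -m jog '[[[-11,25,23,-0.009,-0.04,-0.028,0.2],[-11,24,24,-0.009,-0.04,-0.028,0.2],[-10,24,24,-0.009,-0.04,-0.028,0.2],[-10,23,25,-0.009,-0.04,-0.028,0.2],[-10,23,25,-0.009,-0.04,-0.028,0.2]]]'
python3 -m jog '[[[-9,22,26,-0.009,-0.04,-0.028,0.2],[-9,22,26,-0.009,-0.04,-0.028,0.2],[-8,21,26,-0.009,-0.04,-0.028,0.2],[0,0,0,0,0,0,0.2]]]'
python3 - <<'E'
from h import *
err(*V); s=bot.observe();f=bot.grab_frame('wrist'); footfit(f,s,'f1')
for q in("foot_sole","setting_block","socket"):
    for r in bot.spot_point(q,f)[:1]: print(q,S.inv().apply(np.array(r["xyz"])-P0)*1000,r["conf"])
E
```

```text
clock: 16.9
position: [0.5301, -0.0963, 0.2923]
tool_rot: [3.111, 0.532, 1.12]
force: [-0.2, 0.7, 0.2]
grip_width: 0.0167
finger_force: 0.0
clock: 17.3
position: [0.5644, -0.183, 0.2407]
tool_rot: [-3.141, 0.657, 1.218]
force: [-0.7, 0.1, 0.2]
grip_width: 0.0167
finger_force: 0.0
left mm [-0.9465 -1.274  -1.1277] rad [-0.0034 -0.0005 -0.0028]
[(np.float64(0.5289408060204193), np.float64(21.0), 0, -3), (np.float64(0.5285796236933606), np.float64(20.5), -3, 0), (np.float64(0.5263797356942563), np.float64(20.0), -3, 3), (np.float64(0.5258914499843039), np.float64(21.0), -3, -3), (np.float64(0.5247246167894435), np.float64(20.0), -6, 0)]
noshift [(np.float64(0.5147566453740308), np.float64(20.5), 0, 0), (np.float64(0.5084232711536374), np.float64(21.0), 0, 0), (np.float64(0.4978420698594372), np.float64(20.0), 0, 0), (np.float64(0.49626838344278246), np.float64(22.500000000000004), 0, 0)]
foot_sole [ 2.2535  2.6963 22.0239] 0.9
setting_block [ 0.3734 -5.6198 -6.22  ] 0.58
```

```bash
python3 -c "
from h import *
print(bot.job_done())"
```

```text
the job is handed in; nothing more can be done
None
```

I turned the screw about 0.95 rad, which by my measurements presses the foot about 2–3 mm against its spring on the block, put the key shank first in the caddy and handed the job in at about 17 s. I viewed 12 pictures, two over the limit of 10.

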